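# Find the printer's flush release and open the cover

## Robot

A 6-joint arm with a two-finger parallel gripper is mounted at the origin on the work surface. World frame = base frame: x ahead of the robot, y to its left, z up, the work surface at z = 0. Lengths are in m, angles in rad, forces in N, time in s.
With the tool pointing down it reaches from about 0.35 to 0.85 m from the base axis. Payload 8.1 kg.
Tool frame: the origin (TCP) lies at the very end of the fingers, on their centre line; the grasp point (between the pads) lies 19 mm behind it (env.tcp_to_grasp is the x of the grasp point in the tool frame, in m); x points along the fingers, z is the direction in which the jaws open and shut, and the axes are right-handed (so a half turn about x gives the same grasp; the last joint's range is limited). The gripper opens to 85 mm and grips with 20 to 120 N. Pads are 22 mm wide; open, the fingers measure 114 mm over their backs; the gripper's body (76 mm by 85 mm) begins 54 mm behind the grasp point. The pads swing forward as they close: fully open they stand 13 mm farther back than shut.
Start: joints at [1.016, 0.13, 1.488, -0, 1.523, -0.085], TCP at [0.272, 0.535, 0.231] pointing down, gripper open.
Joint ranges: [-2.96, 2.96], [-0.89, 2.26], [0.02, 2.5], [-1.34, 4.48], [0, 2.73], [-2.66, 2.66]. Speed limits (rad/s): [2.39, 2.39, 2.79, 3.14, 3.14, 3.14].

## Interface

Orientations are given as a rotation vector (axis times angle).
In Python, from rig import monitor, read_camera, ticket, recognise, silhouettes, env gives the robot as it stands.
- The arm moves only by the tool drive_tool, never from a script. Its argument "targets" is a list of rows, each a list of 5 numbers: the shift along the tool's x, y, z in cm, then the turn about the tool's x in rad, then the opening in per cent of the stroke, from 0 (shut) to 100 (fully open). In form: [[dx, dy, dz, spin, hand], ...]. A call has 1 to 12 rows; each row shifts and turns the commanded pose from where the row before left it, along the tool's axes as they then stand; what a row does not reach is not made up. A row lasts 1/8 s, in which the tool goes at most 62.5 mm and 10.7 degrees, less where a joint would pass 70% of its speed; a pose out of reach is approached as far as the arm can. A call with a gripper value outside its range is refused whole. The fingers move at their own pace and stop on an object; "force" is the grip in N (left out, the last holds). Time passes only in rows, so rows that do not move let the fingers close. It gives the time, the measured TCP pose, the force and the opening at its end, in the units of the state.
- monitor.get_state(): the state, without advancing time (a new reading comes with each control period).
- read_camera(name): name is "scene" or "side" or "wrist"; returns a dict with "frame" (400x640x3 uint8, red, green, blue), "intrinsics" (3x3 intrinsics, pixels), "origin" and "orientation" of the camera in the world; the wrist camera has in their place "T_tool_cam" (4x4, takes a point from camera to tool coordinates, whose origin is the TCP and whose axes are the tool frame's). Camera axes: x right, y up, looking along -z (the intrinsics and any distortion apply to the point x, -y, -z); pixel columns grow to the right and rows downward; lengths in m; the calibration is good to about 2 mm. A picture is of the moment at which its call begins: read the wrist's pose just before it. There is no depth.
- ticket.hand_in(): hands the job in, once; it reports no verdict.
Trained networks look in a picture, given as the dict that the camera call returned (one of the last four; its "shot" number tells which), for a name from the list of things; names that differ only in an ending like _2 or _b are one class to them, and where a whole thing is asked for, a point or a joint stands for the part that bears it (a point fixed in the world has none). Each returns a list of dicts, best first, with "score" (0 to 1); they miss things now and then, are a little off and sometimes report something else, mostly with a low value. They report only what shows in the picture. A call takes as long as a camera call.
- recognise(picture, thing): "location" ([column, row] in pixels, amid what is visible of it).
- silhouettes(picture, thing): "mask" (400x640 bool, what is visible of it) and "location" ([column, row] in pixels, amid what is visible of it).
The state is a dict: "time": time; "joint_positions": joint angles; "qd": joint speeds; "joint_torque": joint torques, N m; "tcp_pos": TCP position; "eef_rot": TCP orientation; "wrist_force": force on the tool from outside, world axes, zero at the start; "ft_torque": the same for the moment, N m; "grip_width": opening from 0.0 (shut) to 1.0 (fully open).
Only numpy, scipy, OpenCV 4.12 (cv2) and the standard library are available. Lean on these libraries where they do the work, as an engineer would, in place of code of your own. Each camera call takes 0.05 s, during which the arm holds its last target.

## Task

The label printer has to be opened for a fresh roll. Its cover release is a flush key hidden somewhere along the grey strip on the front deck: feel it out and press it so that the cover springs ajar, then push the cover up and back with the fingers until it stays fully open, and take the hand away. Pick nothing up, and leave the things lying round the printer where they are.

Things in the scene. Friction and masses are not known exactly. Their poses are not given: they have to be found in the camera images.
- printer: white label printer, 250 mm deep (x), 240 wide (y), 155 high, does not slide. Origin: centre of its underside, on the bench; x points from its front to its back, y to the left seen from its front, z up. Front (-x, nearest the robot): a flat level deck 112 mm above the bench, x = -135 to -60 mm, all the width. Behind it the shut cover: front wall at x = -58, flat top at z = 155 mm
- strip_mid (a point): middle of the grey strip let into the deck, on its top face, level with the deck (printer frame x -97.5, y 0, z 112 mm). Strip: 61 mm wide in x, y = -115 to 115 mm. The flush release is set in it on its centre line; its middle lies anywhere from 30 mm right (-y) to 30 mm left (+y) of this point, differently each run and not reported: feel or look for it
- release (a joint): travel of the cover release, m: 0 up, 0.005 fully down. A key 43 mm (y) x 33 (x) of the strip's grey plastic in a 46 x 36 mm opening, a dark 1.5 mm gap round it, three small ribs in its middle. Its face is 2 mm below the strip's, so a fingertip over it drops in. Takes 2 to 3 N to move, 5 N fully down; the cover unlatches at 3.5 mm; springs back up. Only this frees the cover
- cover (a joint): angle of the cover, rad: 0 shut and latched, 1.57 upright, 1.85 fully open against its stop, leaning back. Once unlatched, spring pins lift it to about 0.45 and hold it ajar; from there it must be pushed (damped hinge, 0.26 kg, about 0.2 N m). Let go below 1.15 it sinks back to ajar; beyond 1.4 it goes over by itself, leans back and stays open
- cover_lip (a point): middle of the cover's lower front edge, outer side; moves with the cover. Shut: printer frame x -58, y 0, z 115 mm, 3 mm above the deck; ajar: about 60 mm higher. The edge runs 119 mm to either side along the printer's y; front wall 4 mm thick, 40 high, hollow behind, so a finger can reach under the edge. Two tongues hang 25 mm below it, 90 mm to either side of this point
- cover_hinge (a point): middle of the cover's hinge axis, which runs along the printer's y; printer frame x 85, y 0, z 118 mm. The lip moves up and back on a circle of 143 mm radius about it
- label_roll: fresh roll of white labels standing on end, 96 mm across and 104 mm tall; a bystander, loose on the bench near the printer. Origin: centre of its underside
- tape_roll: roll of clear packing tape lying flat, 104 mm across and 48 mm tall; a bystander, loose on the bench near the printer. Origin: centre of its underside
- scanner: hand-held barcode scanner lying on its side, about 170 mm long and 48 mm tall; a bystander, loose on the bench near the printer. Origin: centre of its underside, about the middle of its length
- marker: marker pen lying flat, 134 mm long and 19 mm thick; a bystander, loose on the bench near the printer. Origin: centre of its underside, about the middle of its length
- knife: black carton knife lying flat, 140 mm long and 20 mm tall; a bystander, loose on the bench near the printer. Origin: centre of its underside, about the middle of its length
- carton: small closed carton, 120 x 90 x 60 mm; a bystander, loose on the bench near the printer. Origin: centre of its underside
- label_stack: stack of fan-folded labels, 100 x 150 x 32 mm; a bystander, loose on the bench near the printer. Origin: centre of its underside

How it is judged:
On the way, in this order (a step that is already met when the one before it is completed fails the run):
1. the release is pressed at least 2 mm while the cover is still down (value of joint release above 0.002 m and value of joint cover below 0.2 rad).
2. the cover springs ajar (value of joint cover above 0.3 rad), for 0.1 s.
At the end, for the whole second after the job is handed in: The cover rests open at more than 1.7 rad (its stop is at 1.85), still; the release is back up (less than 1 mm pressed); every loose thing is within 25 mm of where it stood (value of joint cover above 1.7 rad and velocity of joint cover below 0.05 rad/s and value of joint release below 0.001 m and distance of each of label_roll, tape_roll, scanner, marker, knife, carton, label_stack from where it was at the start of the episode below 0.025 m); the robot touches nothing.
It fails at once if a bystander is picked up, or pushed more than 25 mm (distance of any of label_roll, tape_roll, scanner, marker, knife, carton, label_stack from where it was at the start of the episode above 0.025 m).
It also fails if it takes over 54 s, if anything falls off the work surface, if the arm or the gripper's body presses on something with over 40 N, if the wrist force passes 120 N, or if a joint passes its speed limit or range.

## Working session

There is one attempt and no reset: what is moved stays moved. The work goes in short steps, Python scripts to look and compute and a tool call to move; the robot and the scene stay as the last step left them, time stands still between calls to the robot, and variables do not carry over. Pictures are saved under pics/ and viewed, and the job is handed in when it is done.

Besides the shell and the picture viewer there is one more tool, called after "Emit:" as a command line: name --pt "numbers of a row" for each row, then --argument value for the rest. drive_tool: Moves the arm, as the interface text tells. Its arguments: {"type":"object","properties":{"targets":{"type":"array","items":{"type":"array","items":{"type":"number"}}},"force":{"type":"number"}},"required":["targets"]}

```bash
ls; mkdir -p pics
python3 - <<'E'
from rig import monitor, read_camera, env
import cv2, pickle
s=monitor.get_state(); print(s)
for n in ["scene","side","wrist"]:
    c=read_camera(n); cv2.imwrite(f"pics/{n}0.png",c["frame"][:,:,::-1]); pickle.dump(dict(c),open(f"{n}0.pkl","wb"))
    print(n,{k:v for k,v in c.items() if k!="frame"})
E
```

```text
pics
{'time': 0.0, 'joint_positions': array([ 1.01558864e+00,  1.31187326e-01,  1.48928264e+00,  6.19802353e-06,
        1.52298940e+00, -8.54014285e-02]), 'qd': array([ 1.55617469e-04,  2.79648631e-03,  6.00300339e-04, -3.40703504e-05,
       -1.65934868e-03, -5.56361523e-04]), 'joint_torque': array([ 1.67509279e-03, -5.69404328e+01, -5.00544691e+01, -1.93723071e-05,
        1.48972141e-02, -4.66480606e-05]), 'tcp_pos': array([0.27131649, 0.5345361 , 0.23022696]), 'eef_rot': array([-0.85746149,  1.39726217,  0.85609928]), 'wrist_force': array([-0.49795966, -0.20699448, -0.56860608]), 'ft_torque': array([-0.05532249,  0.00303762, -0.02975783]), 'grip_width': 1.0001924511849418}
scene {'intrinsics': array([[389.35454666,   0.        , 326.86761545],
       [  0.        , 389.35454666, 205.67846113],
       [  0.        ,   0.        ,   1.        ]]), 'origin': array([ 1.01607752, -0.39697864,  0.89407947]), 'orientation': array([0.65582535, 0.27692678, 0.76548555]), 'shot': 1}
side {'intrinsics': array([[483.73049345,   0.        , 328.5387776 ],
       [  0.        , 483.73049345, 196.19649774],
       [  0.        ,   0.        ,   1.        ]]), 'origin': array([ 0.49068439, -0.78434131,  0.99972498]), 'orientation': array([ 0.75441921, -0.03430346, -0.03092216]), 'shot': 2}
wrist {'intrinsics': array([[285.10628805,   0.        , 321.01472424],
       [  0.        , 285.10628805, 200.20705411],
       [  0.        ,   0.        ,   1.        ]]), 'T_tool_cam': array([[-1.50280701e-03,  3.17620292e-01, -9.48216796e-01,
        -1.43129810e-01],
       [-1.24428362e-04,  9.48217800e-01,  3.17620826e-01,
         8.08777940e-02],
       [ 9.99998863e-01,  5.95307865e-04, -1.38546738e-03,
         6.04977010e-04],
       [ 0.00000000e+00,  0.00000000e+00,  0.00000000e+00,
         1.00000000e+00]]), 'shot': 3}
```

View pics/scene0.png

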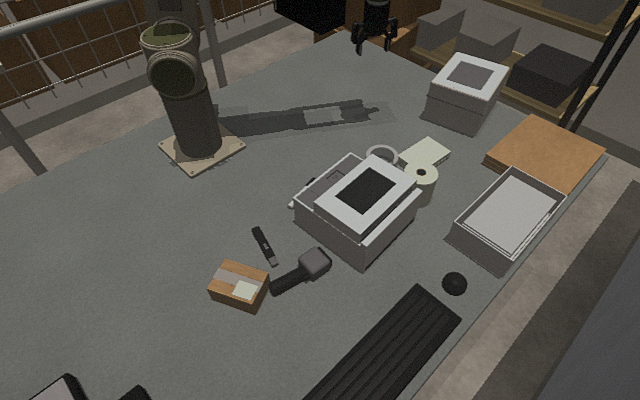

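View pics/side0.png

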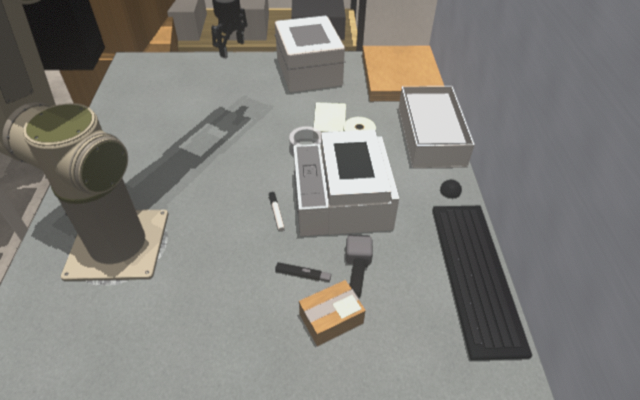

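View pics/wrist0.png

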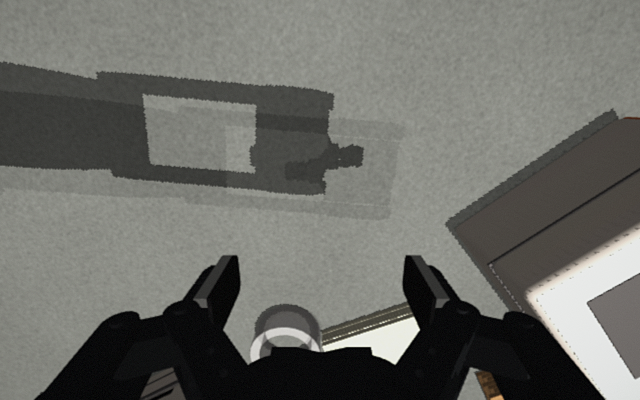

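The side view shows the printer at about (345,185), with its deck strip on the left and a faint key near (310,172). I'll enlarge that area.

Run:
```python
import cv2
a=cv2.imread("pics/side0.png")[120:240,255:415]; cv2.imwrite("pics/side0z.png",cv2.resize(a,None,fx=5,fy=5,interpolation=cv2.INTER_CUBIC))
```

```text
(no output)
```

View pics/side0z.png

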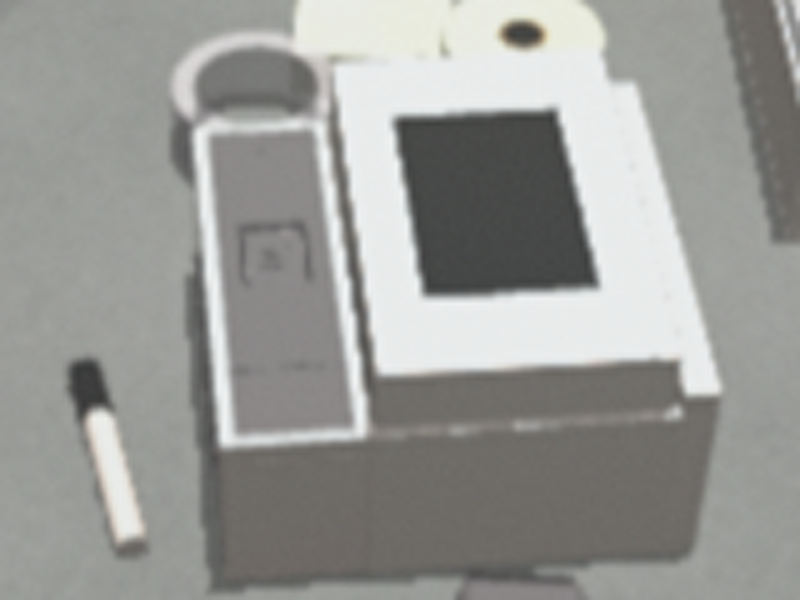

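The key is clear at zoom (275,255), which is left of the strip's middle. The strip corners are at (207,135), (315,130), (355,425) and (233,437). Next I'll fit the printer pose.

```bash
cat > h.py <<'E'
import numpy as np
from scipy.spatial.transform import Rotation as R
def ray(c,u,v):
    K=c["intrinsics"]; d=np.array([(u-K[0,2])/K[0,0],-(v-K[1,2])/K[1,1],-1.0])
    return np.array(c["origin"]),R.from_rotvec(c["orientation"]).as_matrix()@d
def at_z(c,u,v,z):
    o,d=ray(c,u,v); return o+d*(z-o[2])/d[2]
E
python3 - <<'E'
import pickle,numpy as np
from h import *
from rig import read_camera,recognise,silhouettes
c=pickle.load(open("side0.pkl","rb"))
f=lambda zx,zy:(255+(zx+.5)/5-.5,120+(zy+.5)/5-.5)
names=dict(TL=(207,135),TR=(315,130),BR=(355,425),BL=(233,437),key=(275,255),keyTL=(239,225),keyTR=(303,225),keyBL=(243,283),keyBR=(312,280))
P={}
for n,z in names.items():
    P[n]=at_z(c,*f(*z),.112 if n[0]!='k' else .111); print(n,P[n].round(4))
obj=np.array([[-128,115],[-67,115],[-67,-115],[-128,-115]])/1e3
w=np.array([P[k][:2] for k in("TL","TR","BR","BL")])
a=obj-obj.mean(0);b=w-w.mean(0)
th=np.arctan2((a[:,0]*b[:,1]-a[:,1]*b[:,0]).sum(),(a*b).sum())
Rm=np.array([[np.cos(th),-np.sin(th)],[np.sin(th),np.cos(th)]])
t=w.mean(0)-Rm@obj.mean(0); print("yaw",th,"t",t); print("res",(w-(obj@Rm.T+t)).round(4))
for k in P:
  if k[0]=='k': print(k,(Rm.T@(P[k][:2]-t)).round(4))
for cam in("side","scene"):
    c=read_camera(cam)
    for n,z in[("strip_mid",.112),("cover_lip",.115),("cover_hinge",.118),("release",.111),("label_roll",.08),("tape_roll",.04),("scanner",.03),("marker",.01),("knife",.01),("carton",.05),("label_stack",.03)]:
        r=recognise(c,n)[:1]
        for q in r:
            p=at_z(c,*q["location"],z); print(cam,n,round(q["score"],2),np.round(q["location"]),p.round(3))
E
```

```text
TL [0.4593 0.241  0.112 ]
TR [0.5195 0.2442 0.112 ]
BR [0.5337 0.0213 0.112 ]
BL [0.4733 0.0146 0.112 ]
key [0.4958 0.1448 0.111 ]
keyTL [0.4768 0.1685 0.111 ]
keyTR [0.5111 0.1678 0.111 ]
keyBL [0.4787 0.124  0.111 ]
keyBR [0.5149 0.1255 0.111 ]
yaw 0.0642056343316178 t [0.59374977 0.13654389]
res [[ 0.0006 -0.002 ]
 [-0.     -0.0028]
 [-0.0005  0.0038]
 [-0.0001  0.001 ]]
key [-0.0972  0.0146]
keyTL [-0.1147  0.0394]
keyTR [-0.0804  0.0365]
keyBL [-0.1156 -0.0052]
keyBR [-0.0794 -0.006 ]
side strip_mid 0.95 [348. 193.] [0.592 0.059 0.112]
side cover_hinge 0.74 [350. 190.] [0.599 0.065 0.118]
side label_roll 0.88 [357. 125.] [0.642 0.376 0.08 ]
side tape_roll 0.86 [305. 134.] [0.484 0.381 0.04 ]
side scanner 0.76 [359. 256.] [ 0.614 -0.079  0.03 ]
side marker 0.64 [277. 214.] [0.406 0.082 0.01 ]
side knife 0.71 [301. 274.] [ 0.471 -0.112  0.01 ]
side carton 0.63 [332. 308.] [ 0.541 -0.232  0.05 ]
side label_stack 0.73 [330. 117.] [0.567 0.482 0.03 ]
scene strip_mid 0.98 [363. 208.] [0.622 0.117 0.112]
scene cover_lip 0.6 [362. 195.] [0.589 0.148 0.115]
scene cover_hinge 0.63 [363. 210.] [0.629 0.111 0.118]
scene tape_roll 0.57 [384. 152.] [0.473 0.388 0.04 ]
scene scanner 0.59 [301. 269.] [ 0.606 -0.089  0.03 ]
scene marker 0.39 [290. 204.] [0.41  0.041 0.01 ]
scene carton 0.6 [239. 289.] [ 0.551 -0.239  0.05 ]
scene label_stack 0.95 [427. 153.] [0.569 0.491 0.03 ]
```

```bash
cat >> h.py <<'E'
yaw=0.0642; T=np.array([0.5937,0.1365])
def p2w(x,y): return T+np.array([[np.cos(yaw),-np.sin(yaw)],[np.sin(yaw),np.cos(yaw)]])@np.array([x,y])
def rel(s,target):
    M=R.from_rotvec(s["eef_rot"]).as_matrix(); return 100*M.T@(np.array(target)-s["tcp_pos"])
E
python3 - <<'E'
from h import *
from rig import monitor
s=monitor.get_state(); M=R.from_rotvec(s["eef_rot"]).as_matrix(); print(M.round(3),s["time"],s["joint_positions"].round(3))
k=p2w(-.101,.0155); print(k)
zy=np.arctan2(M[1,2],M[0,2]); print("z yaw",zy,"want",yaw+np.pi/2, yaw-np.pi/2)
for sp in(yaw+np.pi/2-zy,yaw-np.pi/2-zy): print("d yaw world",sp,"tool spin",-sp)
print("rel",rel(s,[k[0]-.0,k[1],.23]), p2w(-.101,.0155))
E
```

```text
[[ 0.    -0.892  0.453]
 [ 0.     0.453  0.892]
 [-1.     0.     0.   ]] 1.35 [ 1.016  0.13   1.488  0.     1.523 -0.085]
[0.49191365 0.14548832]
z yaw 1.1010325705441024 want 1.6349963267948966 -1.5065963267948965
d yaw world 0.5339637562507942 tool spin -0.5339637562507942
d yaw world -2.6076288973389987 tool spin 2.6076288973389987
rel [  0.12983035 -37.27912854 -24.76210342] [0.49191365 0.14548832]
```

Emit:
drive_tool --pt "0 -3.73 -2.48 0 0" --pt "0 -3.73 -2.48 0 0" --pt "0 -3.73 -2.48 0 0" --pt "0 -3.73 -2.48 0 0" --pt "0 -3.73 -2.48 0 0" --pt "0 -3.73 -2.48 0 0" --pt "0 -3.73 -2.48 0 0" --pt "0 -3.73 -2.48 0 0" --pt "0 -3.73 -2.48 0 0" --pt "0 -3.73 -2.48 0 0" --pt "0 0 0 -0.178 0" --pt "0 0 0 -0.178 0" --force 40

```text
time: 2.85
tcp_pos: [0.4922, 0.1442, 0.2313]
eef_rot: [-1.128, 1.259, 1.128]
wrist_force: [0.6, -0.5, -0.1]
grip_width: -0.002
```

Emit:
drive_tool --pt "0 0 0 -0.178 0" --pt "0 0 0 0 0" --pt "0 0 0 0 0"

```text
time: 3.22
tcp_pos: [0.4919, 0.1451, 0.2313]
eef_rot: [-1.253, 1.18, 1.253]
wrist_force: [0.0, -0.6, -0.2]
grip_width: 0.001
```

```bash
cat > look.py <<'E'
import sys,cv2,pickle
from h import *
from rig import monitor,read_camera
tag=sys.argv[1]
for n in sys.argv[2:]:
    s=monitor.get_state(); c=dict(read_camera(n)); c["state"]=s
    if n=="wrist":
        M=np.eye(4);M[:3,:3]=R.from_rotvec(s["eef_rot"]).as_matrix();M[:3,3]=s["tcp_pos"]
        W=M@c["T_tool_cam"]; c["origin"]=W[:3,3]; c["orientation"]=R.from_matrix(W[:3,:3]).as_rotvec()
    pickle.dump(c,open(n+tag+".pkl","wb")); cv2.imwrite(f"pics/{n}{tag}.png",c["frame"][:,:,::-1])
s=monitor.get_state();print(s["time"],s["tcp_pos"].round(4),s["eef_rot"].round(4),s["wrist_force"].round(2),s["ft_torque"].round(2),s["grip_width"],s["joint_positions"].round(2))
print("rel key above",rel(s,[0.4919,0.1455,0.122]))
E
python3 look.py 1 wrist side
```

```text
3.325 [0.4919 0.1451 0.2313] [-1.2545  1.1793  1.2544] [ 0.31 -1.45 -0.09] [ 0.02 -0.07 -0.03] 0.0035893189052345694 [ 0.19 -0.11  1.73 -0.    1.52 -1.45]
rel key above [ 1.09348543e+01 -5.87609710e-04  4.25204784e-02]
```

View pics/wrist1.png

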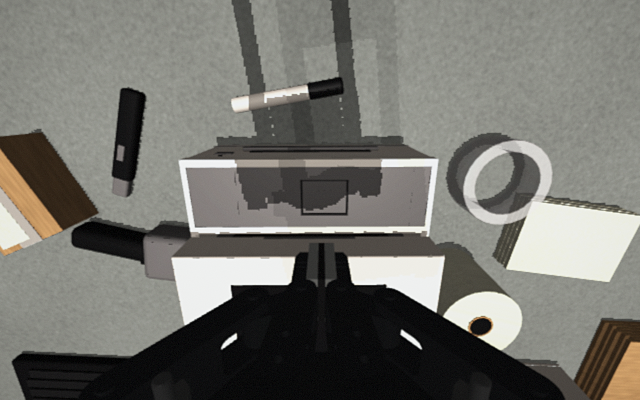

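View pics/side1.png

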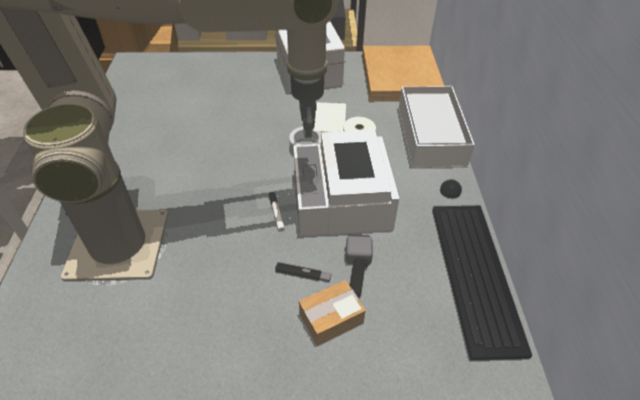

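The wrist picture shows the key's outline clearly at columns 301–348, rows 180–215. I'll measure it with that camera.

Run:
```python
from h import *
import pickle,cv2
c=pickle.load(open("wrist1.pkl","rb"))
cv2.imwrite("pics/wz.png",cv2.resize(c["frame"][140:250,165:450,::-1],None,fx=2.8,fy=2.8,interpolation=cv2.INTER_CUBIC))
Rm=np.array([[np.cos(yaw),-np.sin(yaw)],[np.sin(yaw),np.cos(yaw)]])
for n,(u,v) in dict(keyTL=(301,180),keyTR=(348,180),keyBR=(348,215),keyBL=(301,215)).items():
    p=at_z(c,u,v,.112); print(n,p.round(4),(Rm.T@(p[:2]-T)).round(4))
```

```text
keyTL [0.4803 0.1258 0.112 ] [-0.1139 -0.0034]
keyTR [0.4776 0.1703 0.112 ] [-0.1137  0.0412]
keyBR [0.5131 0.1735 0.112 ] [-0.078   0.0421]
keyBL [0.5159 0.1271 0.112 ] [-0.0782 -0.0043]
```

View pics/wz.png

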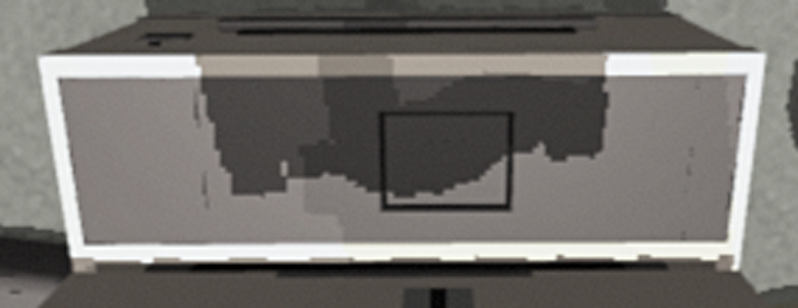

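Both views agree to about 3 mm, putting the key's middle near (0.496, 0.148). I'll go down above it, then feel in small steps.

Emit:
drive_tool --pt "0 -0.1 0.3 0 0" --pt "3 0 0 0 0" --pt "3 0 0 0 0" --pt "2.5 0 0 0 0" --pt "1.5 0 0 0 0" --pt "0.5 0 0 0 0" --pt "0 0 0 0 0" --pt "0 0 0 0 0"

```text
time: 4.32
tcp_pos: [0.4935, 0.1482, 0.1275]
eef_rot: [-1.257, 1.177, 1.255]
wrist_force: [-0.7, 0.5, 0.8]
grip_width: -0.003
```

Emit:
drive_tool --pt "0.3 0 0 0 0" --pt "0.3 0 0 0 0" --pt "0.2 0 0 0 0" --pt "0 0 0 0 0"

```text
time: 4.82
tcp_pos: [0.4925, 0.148, 0.118]
eef_rot: [-1.256, 1.179, 1.257]
wrist_force: [-0.4, -0.6, -0.3]
grip_width: -0.005
```

Emit:
drive_tool --pt "0.3 0 0 0 0" --pt "0.2 0 0 0 0" --pt "0 0 0 0 0"

```text
time: 5.2
tcp_pos: [0.4925, 0.148, 0.113]
eef_rot: [-1.256, 1.179, 1.257]
wrist_force: [1.2, -0.4, 0.7]
grip_width: -0.003
```

Emit:
drive_tool --pt "0.2 0 0 0 0" --pt "0 0 0 0 0"

```text
time: 5.45
tcp_pos: [0.4926, 0.148, 0.1111]
eef_rot: [-1.256, 1.178, 1.256]
wrist_force: [0.7, -0.2, -0.5]
grip_width: 0.002
```

Emit:
drive_tool --pt "0.2 0 0 0 0" --pt "0 0 0 0 0"

```text
time: 5.7
tcp_pos: [0.4929, 0.1481, 0.1095]
eef_rot: [-1.256, 1.178, 1.256]
wrist_force: [-1.0, 0.2, 2.5]
grip_width: -0.004
```

Contact came at about 0.1095, below the strip face, so the fingertip is in the key. Pressing on.

Emit:
drive_tool --pt "0.15 0 0 0 0" --pt "0.15 0 0 0 0" --pt "0.1 0 0 0 0" --pt "0 0 0 0 0"

```text
time: 6.2
tcp_pos: [0.4929, 0.1481, 0.1055]
eef_rot: [-1.256, 1.178, 1.256]
wrist_force: [-0.8, 0.7, 4.8]
grip_width: 0.002
```

```bash
python3 look.py 2 side scene
```

```text
6.3 [0.4929 0.1481 0.1055] [-1.2565  1.1777  1.256 ] [-0.26  0.39  5.85] [-0.05  0.1  -0.08] 0.0007566910700453496 [ 0.19 -0.    1.86 -0.    1.28 -1.44]
rel key above [-1.64701389  0.11930917 -0.25595178]
```

View pics/side2.png

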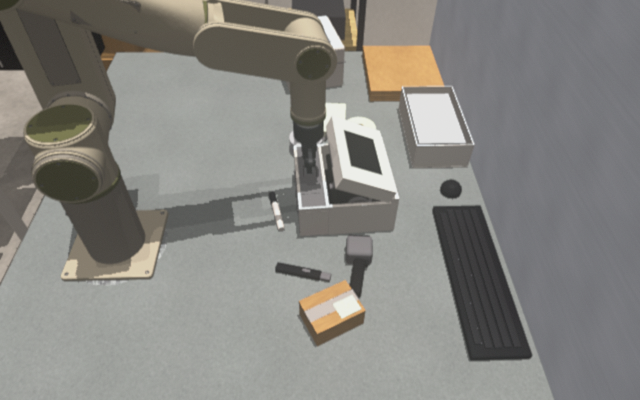

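The cover is ajar: it is lifted, and the gap under it shows at about (335,190). I'll raise the finger straight up and confirm the lip's location before pushing.

Emit:
drive_tool --pt "-0.7 0 0 0 0" --pt "-1.2 0 0 0 0" --pt "-1.5 0 0 0 0" --pt "-1.3 0 0 0 0" --pt "0 0 0 0 0"

```text
time: 6.92
tcp_pos: [0.4938, 0.1483, 0.1542]
eef_rot: [-1.257, 1.176, 1.254]
wrist_force: [-0.4, -0.0, -0.4]
grip_width: -0.001
```

```bash
python3 look.py 3 wrist side
python3 - <<'E'
from h import *
import pickle,cv2
c=pickle.load(open("side3.pkl","rb"))
cv2.imwrite("pics/side3z.png",cv2.resize(c["frame"][90:240,250:430,::-1],None,fx=4,fy=4,interpolation=cv2.INTER_CUBIC))
# project lip predicted
Rc=R.from_rotvec(c["orientation"]).as_matrix()
for y in(-.119,0,.119):
  for a in(.45,):
    b=a-.021; x=.085-.143*np.cos(b); z=.118+.143*np.sin(b); w=np.r_[p2w(x,y),z]
    d=Rc.T@(w-c["origin"]);K=c["intrinsics"]; u=K[0,0]*d[0]/-d[2]+K[0,2]; v=K[1,1]*-d[1]/-d[2]+K[1,2]
    print(y,x,z,w,(u-250)*4,(v-90)*4)
pa=None
for a in np.arange(.45,1.71,.1):
    b=a-.021;x=.085-.143*np.cos(b)-.011;z=.118+.143*np.sin(b)-.022
    if pa: print(round(a,2),"dx",round(-(z-pa[1])*100,2),"dy",round(-(x-pa[0])*100,2),p2w(x,.0185),z)
    else: print(p2w(x,.0185),z)
    pa=(x,z)
E
```

```text
7.025 [0.4928 0.1481 0.1523] [-1.2564  1.178   1.2562] [ 0.45  0.28 -0.86] [-0.03 -0.05  0.  ] 0.0034651691319628666 [ 0.19 -0.05  1.82 -0.    1.37 -1.44]
rel key above [ 3.03257731  0.10240132 -0.25219502]
-0.119 -0.04504164972727483 0.17748251286057742 [0.55638569 0.01485547 0.17748251] 342.6286994634961 391.54676914548327
0 -0.04504164972727483 0.17748251286057742 [0.54875114 0.13361031 0.17748251] 321.1963970313741 257.78044155981684
0.119 -0.04504164972727483 0.17748251286057742 [0.54111659 0.25236516 0.17748251] 302.41169064649876 140.53866616784074
[0.53658692 0.15136649] 0.15548251286057743
0.55 dx -1.27 dy -0.66 [0.54316136 0.15178914] 0.1681678502561422
0.65 dx -1.2 dy -0.78 [0.55096676 0.15229094] 0.1801321103474672
0.75 dx -1.11 dy -0.9 [0.55992514 0.15286686] 0.19125575020257854
0.85 dx -1.02 dy -1.0 [0.56994699 0.15351115] 0.2014276260890304
0.95 dx -0.91 dy -1.1 [0.58093217 0.15421737] 0.21054610398534043
1.05 dx -0.8 dy -1.19 [0.59277093 0.15497846] 0.21852007507453683
1.15 dx -0.67 dy -1.26 [0.60534497 0.15578683] 0.22526986607334068
1.25 dx -0.55 dy -1.32 [0.61852866 0.15663438] 0.2307280353012762
1.35 dx -0.41 dy -1.37 [0.63219027 0.15751267] 0.2348400465356488
1.45 dx -0.27 dy -1.4 [0.64619331 0.1584129 ] 0.23756481391945475
1.55 dx -0.13 dy -1.42 [0.66039784 0.15932608] 0.23887511247768342
1.65 dx 0.01 dy -1.43 [0.67466196 0.1602431 ] 0.2387578501402681
```

View pics/side3z.png

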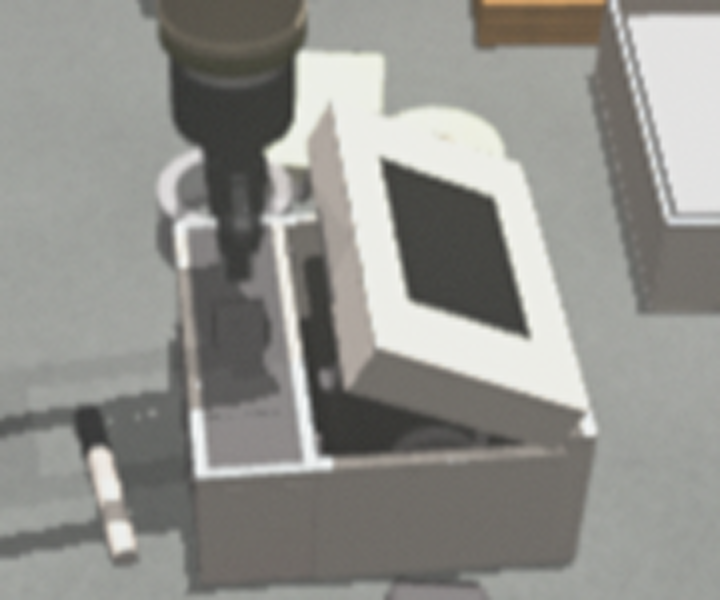

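View pics/wrist3.png

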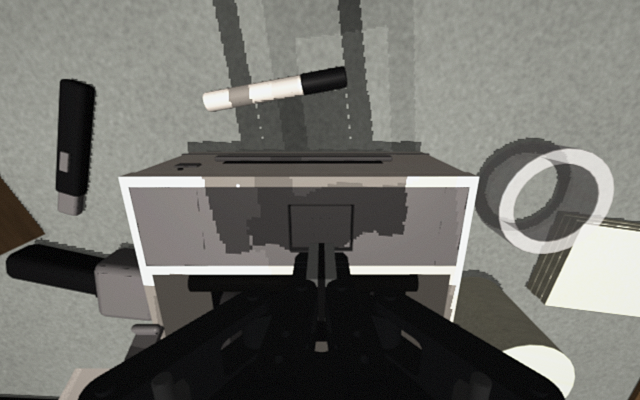

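The predicted lip end matches the picture at zoom (343,390), so the angle is about 0.45. Advancing to touch the lip.

Emit:
drive_tool --pt "-0.2 -1.2 0 0 0" --pt "0 -1.2 0 0 0" --pt "0 -1.0 0 0 0" --pt "0 -0.6 0 0 0" --pt "0 -0.4 0 0 0" --pt "0 0 0 0 0"

```text
time: 7.78
tcp_pos: [0.5367, 0.1509, 0.1542]
eef_rot: [-1.256, 1.178, 1.257]
wrist_force: [1.0, 0.1, -0.1]
grip_width: 0.001
```

Emit:
drive_tool --pt "-0.6 -0.5 0 0 0" --pt "-0.6 -0.4 0 0 0" --pt "0 0 0 0 0"

```text
time: 8.15
tcp_pos: [0.5444, 0.1515, 0.1672]
eef_rot: [-1.255, 1.18, 1.259]
wrist_force: [-11.2, -1.1, 5.4]
grip_width: -0.003
```

```bash
cat > z.py <<'E'
import sys,cv2
a=cv2.imread(f"pics/side{sys.argv[1]}.png")[60:240,250:430]; cv2.imwrite(f"pics/side{sys.argv[1]}z.png",cv2.resize(a,None,fx=3.3,fy=3.3,interpolation=cv2.INTER_CUBIC))
E
python3 look.py 4 side; python3 z.py 4
```

```text
8.2 [0.5442 0.1514 0.1669] [-1.2553  1.1806  1.2587] [-10.82  -2.05   5.12] [-0.2   1.55  0.02] 0.00032946126384865735 [ 0.18  0.08  1.66  0.    1.4  -1.45]
rel key above [ 4.50652415  5.24184986 -0.25364588]
```

View pics/side4z.png

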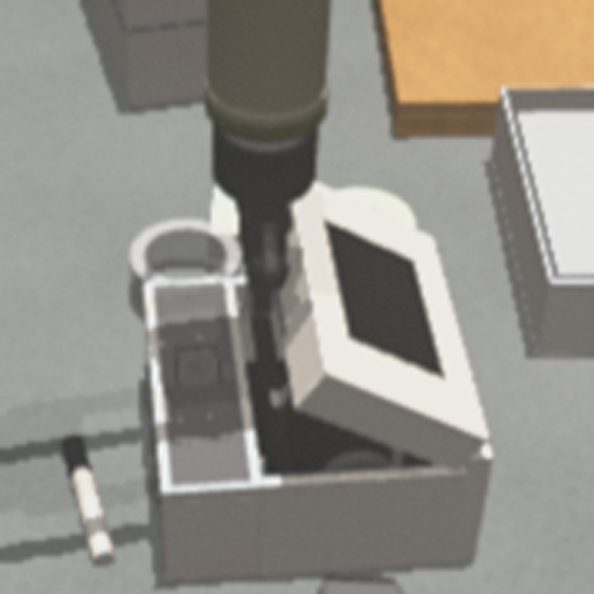

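The lip is being driven up against the finger (11 N back, 5 N down), so I'm advancing too much relative to the rise. I'll make the next steps mostly upward.

Emit:
drive_tool --pt "-0.4 0 0 0 0" --pt "-0.4 0 0 0 0" --pt "0 0 0 0 0"

```text
time: 8.57
tcp_pos: [0.546, 0.1516, 0.1751]
eef_rot: [-1.257, 1.177, 1.256]
wrist_force: [-2.3, -0.5, 0.7]
grip_width: 0.002
```

Emit:
drive_tool --pt "-1.0 -0.6 0 0 0" --pt "0 0 0 0 0"

```text
time: 8.82
tcp_pos: [0.5528, 0.1519, 0.1858]
eef_rot: [-1.257, 1.176, 1.255]
wrist_force: [-2.2, -1.1, 1.3]
grip_width: 0.002
```

Emit:
drive_tool --pt "-1.1 -0.7 0 0 0" --pt "-1.1 -0.9 0 0 0" --pt "0 0 0 0 0"

```text
time: 9.2
tcp_pos: [0.5691, 0.153, 0.208]
eef_rot: [-1.257, 1.176, 1.254]
wrist_force: [-1.7, -0.8, 1.4]
grip_width: -0.004
```

```bash
python3 look.py 5 side; python3 z.py 5
```

```text
9.25 [0.5683 0.1529 0.2071] [-1.2567  1.177   1.2552] [-2.2   0.37  1.5 ] [-0.01  0.25 -0.01] 0.003935312126628265 [ 0.18  0.11  1.55  0.    1.48 -1.46]
rel key above [ 8.5028953   7.68915393 -0.25555805]
```

View pics/side5z.png

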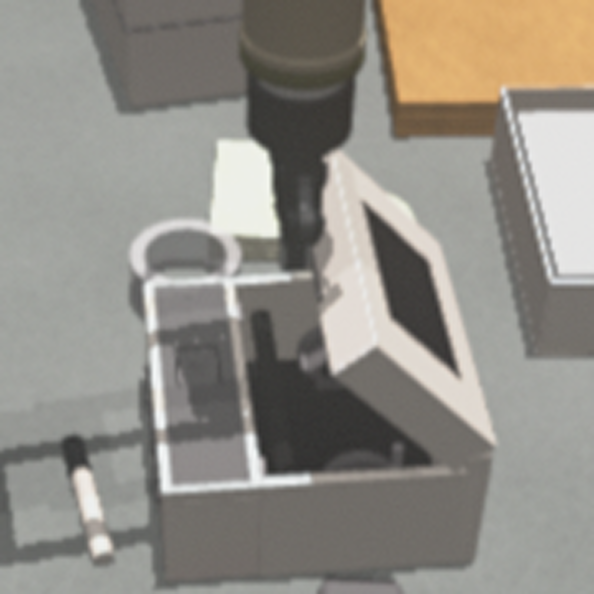

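The cover is at about 0.83 rad with a light contact force. I'll continue along the arc, with more backward motion now.

Emit:
drive_tool --pt "-0.7 -1.1 0 0 0" --pt "-0.7 -1.2 0 0 0" --pt "-0.5 -1.2 0 0 0" --pt "0 0 0 0 0"

```text
time: 9.75
tcp_pos: [0.603, 0.1551, 0.2253]
eef_rot: [-1.257, 1.178, 1.256]
wrist_force: [0.2, -0.9, 0.4]
grip_width: -0.001
```

Emit:
drive_tool --pt "-0.4 -1.3 0 0 0" --pt "-0.3 -1.3 0 0 0" --pt "0 -1.3 0 0 0" --pt "0 0 0 0 0"

```text
time: 10.25
tcp_pos: [0.6412, 0.1575, 0.2314]
eef_rot: [-1.256, 1.179, 1.257]
wrist_force: [0.0, 0.2, -0.1]
grip_width: 0.001
```

```bash
python3 look.py 6 side; python3 z.py 6
```

```text
10.3 [0.6409 0.1576 0.2315] [-1.2559  1.1792  1.2571] [-0.16  0.66  0.31] [-0.01 -0.03 -0.03] -0.00010858134823141858 [ 0.16  0.29  1.3  -0.    1.55 -1.47]
rel key above [10.96452477 14.9289713  -0.24848086]
```

View pics/side6z.png

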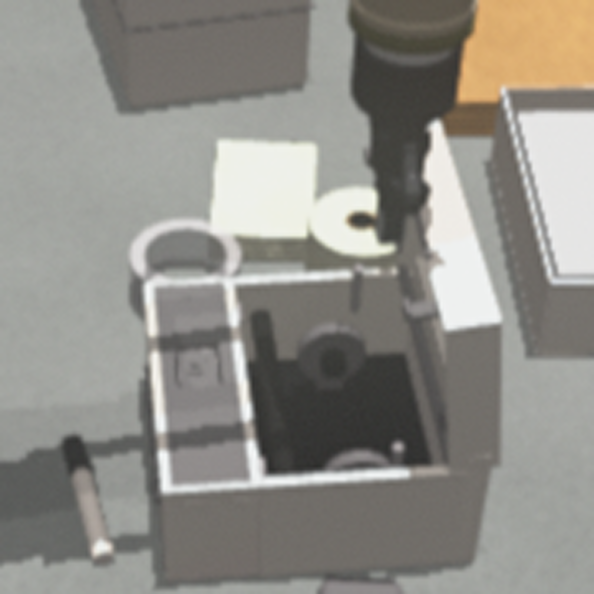

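The cover is nearly upright and the contact force has gone, so it's going over. I'll follow a little further, then wait.

Emit:
drive_tool --pt "0 -1.0 0 0 0" --pt "0 -1.0 0 0 0" --pt "0 0 0 0 0" --pt "0 0 0 0 0"

```text
time: 10.8
tcp_pos: [0.6614, 0.1589, 0.2321]
eef_rot: [-1.256, 1.178, 1.257]
wrist_force: [-0.6, 0.6, -0.2]
grip_width: 0.003
```

```bash
python3 look.py 7 side scene; python3 z.py 7
```

```text
10.9 [0.6612 0.159  0.2322] [-1.2563  1.1782  1.2565] [ 0.93  0.39 -0.17] [0.04 0.   0.02] 0.00424592118607197 [ 0.16  0.35  1.24  0.    1.56 -1.47]
rel key above [11.02699673 16.98426002 -0.25575796]
```

View pics/side7z.png

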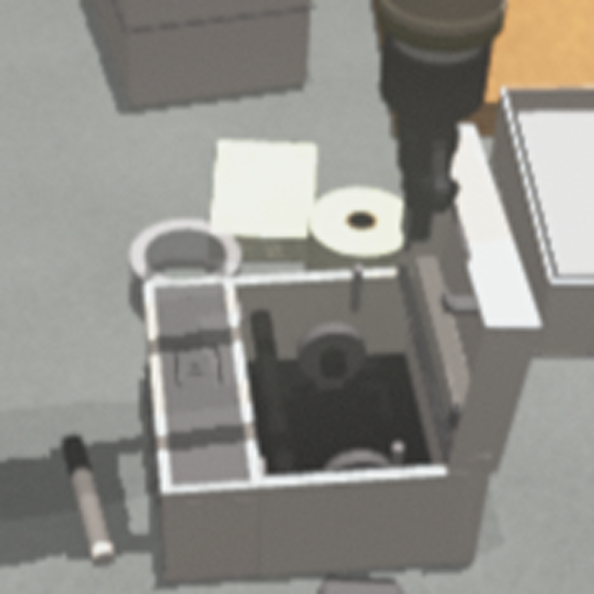

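The cover now leans back at its stop. I'll back the hand away toward the robot and up, then check.

Emit:
drive_tool --pt "0 2 0 0 0" --pt "0 3 0 0 0" --pt "0 4 0 0 0" --pt "-1 4 0 0 0" --pt "-2 4 0 0 0" --pt "-2 4 0 0 0" --pt "-2 3 0 0 0" --pt "0 1 0 0 0" --pt "0 0 0 0 0" --pt "0 0 0 0 0" --pt "0 0 0 0 0" --pt "0 0 0 0 0"

```text
time: 12.4
tcp_pos: [0.4121, 0.1428, 0.3016]
eef_rot: [-1.256, 1.179, 1.257]
wrist_force: [0.2, -0.3, 0.5]
grip_width: 0.002
```

```bash
python3 look.py 8 side scene; python3 z.py 8
python3 - <<'E'
from h import *
import pickle,cv2
from rig import read_camera,recognise
c0=pickle.load(open("side0.pkl","rb"));c=pickle.load(open("side8.pkl","rb"))
c2=read_camera("side")
for n,z in[("label_roll",.08),("tape_roll",.04),("scanner",.03),("marker",.01),("knife",.01),("carton",.05),("label_stack",.03)]:
    for q in recognise(c2,n)[:1]: print(n,round(q["score"],2),at_z(c2,*q["location"],z).round(3))
Rc=R.from_rotvec(c["orientation"]).as_matrix();K=c["intrinsics"]
for a in(1.57,1.7,1.85):
    b=a-.021; w=np.r_[p2w(.085-.143*np.cos(b),-.119),.118+.143*np.sin(b)]
    # top-front corner: lip + 40mm along wall
    w2=np.r_[p2w(.085-.143*np.cos(b)+.04*np.sin(a),-.119),.118+.143*np.sin(b)+.04*np.cos(a)]
    for ww in(w,w2):
        d=Rc.T@(ww-c["origin"]); print(a,((K[0,0]*d[0]/-d[2]+K[0,2]-250)*3.3).round(),((-K[1,1]*d[1]/-d[2]+K[1,2]-60)*3.3).round())
E
```

```text
12.5 [0.412  0.1429 0.3019] [-1.256   1.1788  1.2567] [0.08 0.05 0.29] [0.01 0.   0.02] -0.0026204115630136895 [ 0.22 -0.34  1.8   0.    1.68 -1.42]
rel key above [17.98677998 -8.00086894 -0.2454254 ]
label_roll 0.95 [0.635 0.345 0.08 ]
tape_roll 0.96 [0.489 0.38  0.04 ]
scanner 0.58 [ 0.615 -0.085  0.03 ]
marker 0.74 [0.406 0.085 0.01 ]
knife 0.67 [ 0.476 -0.108  0.01 ]
carton 0.75 [ 0.538 -0.235  0.05 ]
label_stack 0.55 [0.566 0.483 0.03 ]
1.57 470.0 326.0
1.57 527.0 323.0
1.7 496.0 326.0
1.7 551.0 328.0
1.85 525.0 328.0
1.85 577.0 337.0
```

View pics/side8z.png

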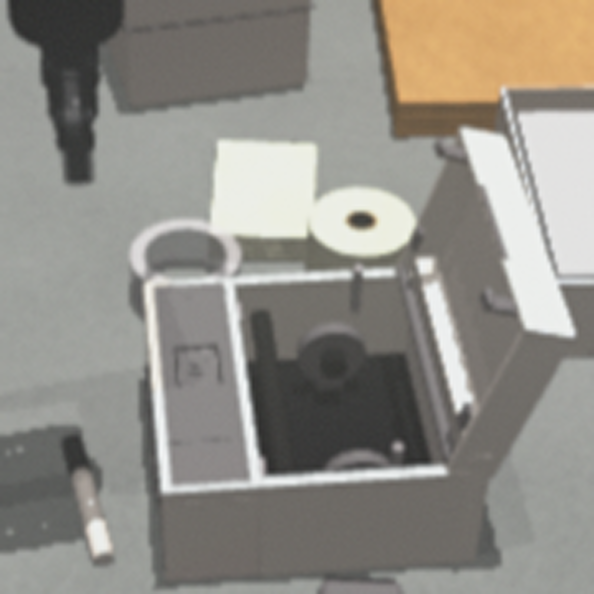

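View pics/scene8.png

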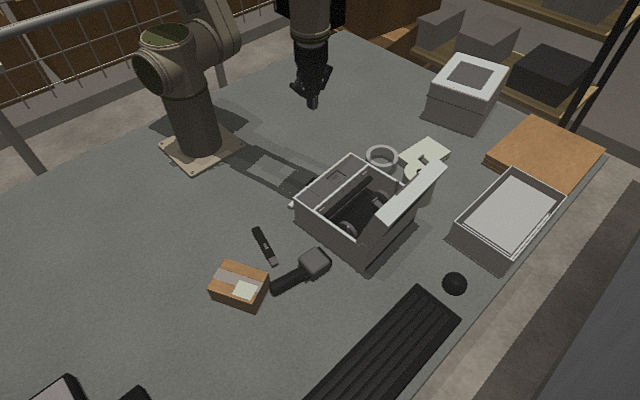

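The cover's corner shows at zoom (525,328) and (575,335), which matches the predicted position at 1.85 rad. The label roll's hole is at the same pixel as at the start, (359,126), so its apparent shift was only the cover no longer hiding part of it. I'll hand in now.

```bash
python3 -c "
from rig import ticket
print(ticket.hand_in())"
```

```text
the job is handed in; nothing more can be done
None
```

The label printer's cover is fully open and the job is handed in. The hand-in gave no verdict, so the result rests on my own checks.

- **Release:** I found the key in the side and wrist pictures, about 16–19 mm left of the strip's middle. I felt contact below the strip face and pressed it about 4 mm at roughly 5 N. The cover then sprang ajar.
- **Cover:** I pushed the lip up and back along its arc until it went over by itself, then moved the hand away. At the start of the push the finger nearly jammed, at about 11 N on the wrist. I fixed that by rising more than I advanced.
- **Last checks (at about 12.5 s):**
  - The cover's corners match the predicted position at its 1.85 rad stop.
  - The key shows no sign of being pressed in the side view. I judged this by eye; the joint itself cannot be read.
  - The hand is clear, with about zero wrist force.
- **Loose things:** Six were found within about 6 mm of where they started. The label roll's reading moved about 30 mm because the shut cover had been hiding part of it. Its core hole is at the same pixel as before, so it did not move.

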